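Clamp a burr in the collet chuck

ROBOT

A 6-joint arm with a two-finger parallel gripper is mounted at the origin on a cart in front of the work surface, level with it; the furniture and walls round the work are solid. World frame = base frame: x ahead of the robot, y to its left, z up, the work surface at z = 0. Lengths are in m, angles in degrees, forces in N, time in s.
With the tool pointing down it reaches from about 0.25 to 0.725 m from the base axis. Payload 9.7 kg.
Tool frame: the origin (TCP) lies between the finger pads; the fingertips stand 22 mm ahead of it and the grasp point (between the pads) lies 3 mm ahead of it; z points along the fingers, y is the line along which they close (so a half turn about z gives the same grasp; the last joint's range is limited). The gripper opens to 85 mm and grips with 20 to 120 N. Pads are 22 mm wide; open, the fingers measure 114 mm over their backs; the gripper's body (76 mm by 85 mm) begins 54 mm behind the grasp point. The pads swing forward as they close: fully open they stand 13 mm farther back than shut.
Start: joints at [74.943, 4.979, 10.078, 95.1, 0, 90], TCP at [0.143, 0.531, 0.253] pointing down, gripper open.
Joint ranges: [-179.16, 179.16], [-48.56, 103.87], [-65.8, 70.77], [-126.05, 130.52], [-82.76, 87.17], [-180, 180]. Speed limits (degrees/s): [127.2, 127.2, 147.25, 180, 180, 180].

INTERFACE

Orientations are given as [roll, pitch, yaw] about the fixed x, y, z axes, in that order (R = Rz(yaw) Ry(pitch) Rx(roll)).
In Python, from workcell import bot, viewer, finder gives the robot as it stands.
- The arm moves only by the tool move_arm, never from a script. Its arguments are lists of equal length, an entry for each row: "offset": the shift along the tool's x, y, z in cm, a list of three; "twist": the turn, a rotation vector about the tool's x, y, z in rad, a list of three; "grip": the opening, from 0 (shut) to 1 (fully open). In form: {"offset": [[x, y, z], ...], "twist": [[ax, ay, az], ...], "grip": [grip, ...]}. A call has 1 to 5 rows; each row shifts and turns the commanded pose from where the row before left it, along the tool's axes as they then stand; what a row does not reach is not made up. A row lasts 1/10 s, in which the tool goes at most 50 mm and 8.59 degrees, less where a joint would pass 70% of its speed; a pose out of reach is approached as far as the arm can. A call is refused whole if a number of a shift passes 5 or a number of a turn 0.15, either way. A call with a gripper value outside its range is refused whole. The fingers move at their own pace and stop on an object; "force" is the grip in N (left out, the last holds). Time passes only in rows, so rows that do not move let the fingers close. It gives the time, the measured TCP pose, the force, the opening and the grip force at its end, in the units of the state.
- bot.get_obs(): the state, without advancing time (a new reading comes with each control period).
- viewer.camera(name): name is "side" or "top"; returns a dict with "color" (480x640x3 uint8, red, green, blue), "depth" (480x640 float32, m along the optical axis (not along the pixel's ray), 0 where there is no reading), "vfov" (degrees; the focal length in pixels is half the picture's height over the tangent of half this angle, whatever the lens; pixels are square), "cx", "cy" (the principal point, pixels), "position" and "attitude" of the camera in the world. Camera axes: x right, y down, z forward; pixel columns grow to the right and rows downward; lengths in m; the calibration is good to about 2 mm. A picture is of the moment at which its call begins.
- bot.job_done(): hands the job in; it is judged then, once.
Trained networks look in a picture, given as the dict that the camera call returned (one of the last four; its "shot" number tells which), for a name from the list of things; names that differ only in an ending like _2 or _b are one class to them, and where a whole thing is asked for, a point or a joint stands for the part that bears it (a point fixed in the world has none). Each returns a list of dicts, best first, with "p" (0 to 1); they miss things now and then, are a little off and sometimes report something else, mostly with a low value. They report only what shows in the picture. A call takes as long as a camera call. They do not tell look-alikes from the thing itself.
- finder.boxes_of(picture, thing): "position" ([column, row] in pixels, amid what is visible of it).
- finder.pinpoint(picture, thing): "position" ([column, row] in pixels: a listed point, or the origin of a listed thing).
The state is a dict: "time": time; "q": joint angles; "qd": joint speeds; "joint_efforts": joint torques, N m; "ee_pos": TCP position; "tcp_rot": TCP orientation; "wrist_force": force on the tool from outside, world axes, zero at the start; "torque": the same for the moment, N m; "opening": finger opening in m; "grasp_force": force on a finger pad.
Only numpy, scipy, OpenCV 4.12 (cv2) and the standard library are available. Lean on these libraries where they do the work, as an engineer would, in place of code of your own. Each camera call takes 0.05 s, during which the arm holds its last target. There are 200 camera calls.

TASK

Take the flat-ended cylindrical burr out of the drilled block and set its shank into the upright collet chuck, pushing it down gently until it stands firmly on the backstop inside. Then let go of the burr and turn the hexagon nut clockwise until the collet grips the shank firmly, but do not overtighten it. Leave the other two burrs in the block and do not disturb the things around.

Things in the scene. Friction and masses are not known exactly. Their poses are not given: they have to be found in the camera images.
- burr_cyl: The burr to clamp: plain steel, 54 mm long, upright. Origin at the centre of the shank's foot, z up along its axis. Shank 10 mm across with a 2 mm chamfered foot, from 0 to 30 mm; then a short taper; fluted flat-ended cylindrical head 16 mm across, from 34 to 54 mm: grip it there. About 0.1 kg.
- burr_ball: Another burr, with a ball head 18 mm across (top at 51 mm) on the same 10 mm shank; stays in the block. Origin at the centre of the shank's foot, z up.
- burr_cone: Another burr, with a pointed conical head (16 mm at its base, top at 58 mm) on the same 10 mm shank; stays in the block. Origin at the centre of the shank's foot, z up.
- burr_block: Fixed aluminium block 126 x 46 x 30 mm, origin at the centre of its underside, x along its length. Three holes in a row along x at -40, 0 and +40 mm, 11.4 mm wide and 24 mm deep, in which the three burrs stand upright (foot 6 mm above the block's underside); which burr is in which hole varies.
- fixture: Collet chuck standing nose-up in a grey tightening fixture fixed to the worktop: base 112 x 92 x 14 mm, round column 58 mm across up to 53 mm, chuck flange 47 mm across up to 58 mm and neck 37 mm across up to 68 mm; above it the nut from 68 to 90 mm. Origin at the centre of the underside; the chuck axis is its z.
- nut: Hexagon nut, 36 mm across flats, 22 mm high; origin on the chuck axis at its underside (68 mm above the worktop), z up. Flats face along its +x and every 60 degrees; pinch two of them. Clockwise from above tightens. It runs freely at about 0.3 N m for an unknown 0.3 to 1 rad, then the collet bites and the torque climbs: stop about 0.2 N m above the running level; 0.13 is too little, 0.4 too much.
- collet: The collet in the nut's mouth: three parts that the nut closes by 2.2 mm per rad and three springy leaves between them. Conical mouth 17 mm across, level with the nut's top, narrows within 5 mm to a bore 1 to 4 mm wider than the shank. From about 8 mm deep the leaves drag on the shank with about 5 N, so it does not drop in by its weight. Origin on the chuck axis at the worktop.
- nut_top (a point): Centre of the collet's mouth, on the chuck axis level with the top of the nut, 90 mm above the worktop, z up.
- backstop: Steel pin 9 mm across inside the collet, unseen; origin at the centre of its top, z up. Its height is set from job to job: 24 to 30 mm below the top of the nut. A shank whose foot stands on it is fully home. A push of 10 to 15 N on the burr is enough (5 N of it is the leaves' drag); over 35 N on the pin damages it.
- marker: Square black paint marker 13 x 135 x 14 mm lying on the worktop; a bystander. Origin under its middle.
- tape: Small roll of black tape, 53 mm across, 19 mm high, lying flat; a bystander. Origin under its middle.
- mount_tan: Pale round mounted specimen 34 mm across, 16 mm high; a bystander. Origin under its middle.
- mount_black: Black round mounted specimen 40 mm across, 21 mm high; a bystander. Origin under its middle.
- screwdriver: Screwdriver with a red handle, 26 x 180 x 24 mm, lying on the worktop; a bystander. Origin under its middle.
Mind the look-alikes: they are no part of the job. What is shaped like the fixture but purple is not meant.

How it is judged:
By the outcome, as a careful person would: the job done as asked, in the order asked, and still so for the second after the job is handed in, with the robot touching nothing.
It also fails if it takes over 67 s, if anything falls off the work surface, if the arm or the gripper's body presses on something with over 40 N, if the wrist force passes 120 N, or if a joint passes its speed limit or range.

## Working session

There is one attempt and no reset: what is moved stays moved. The work goes in short steps, Python scripts to look and compute and a tool call to move; the robot and the scene stay as the last step left them, time stands still between calls to the robot, and variables do not carry over. Pictures are saved under pics/ and viewed, at most 10 in all, crops included, and the job is handed in when it is done.

Besides the shell and the picture viewer there is one more tool, called after "Emit:" in YAML: its name, and indented under it one key for each argument. move_arm: Moves the arm, as the interface text tells. Its arguments: {"type":"object","properties":{"offset":{"type":"array","items":{"type":"array","items":{"type":"number"}}},"twist":{"type":"array","items":{"type":"array","items":{"type":"number"}}},"grip":{"type":"array","items":{"type":"number"}},"force":{"type":"number"}},"required":["offset","twist","grip"]}

```bash
mkdir -p pics; ls; python3 - <<'E'
from workcell import bot, viewer, finder
import cv2, numpy as np, pickle
s=bot.get_obs(); print({k:np.round(v,3).tolist() for k,v in s.items()})
for n in ("top","side"):
    p=viewer.camera(n); pickle.dump(p,open(f"{n}.pkl","wb")); cv2.imwrite(f"pics/{n}1.png",p["color"][:,:,::-1])
    print(n,p["vfov"],p["cx"],p["cy"],p["position"],p["attitude"])
    for t in ("burr_cyl","burr_ball","burr_cone","burr_block","fixture","nut","nut_top"):
        print(t,[(np.round(d["position"]).tolist(),round(d["p"],2)) for d in finder.pinpoint(p,t)][:4])
E
```

```text
pics
{'time': 0.0, 'q': [74.946, 5.011, 10.033, 95.101, -0.002, 90.0], 'qd': [-0.006, -0.045, 0.019, -0.049, 0.003, 0.075], 'joint_efforts': [0.002, -52.04, 46.48, 0.017, 0.0, -0.0], 'ee_pos': [0.143, 0.531, 0.253], 'tcp_rot': [-179.921, 0.002, 164.947], 'wrist_force': [-0.763, -0.321, -0.83], 'torque': [-0.036, -0.03, -0.029], 'grasp_force': 0.0, 'opening': 0.085}
top 46.30367917721046 320.9967165616519 241.5893588252109 [ 0.46329513 -0.20441372  1.38500217] [-177.43383623    0.34421034  -91.51385916]
burr_cyl [([419.0, 236.0], 0.43), ([358.0, 293.0], 0.36)]
burr_ball [([423.0, 251.0], 0.37), ([300.0, 262.0], 0.37)]
burr_cone [([412.0, 222.0], 0.51)]
burr_block [([415.0, 242.0], 0.75)]
fixture [([304.0, 259.0], 0.95), ([495.0, 258.0], 0.55)]
nut [([298.0, 260.0], 0.73), ([505.0, 257.0], 0.67)]
nut_top [([503.0, 256.0], 0.86), ([303.0, 263.0], 0.77), ([416.0, 223.0], 0.28), ([303.0, 261.0], 0.26)]
side 55.22273031363529 321.8157587506571 238.45944341612707 [ 0.5239211  -1.32429465  0.53969429] [-113.24159978    1.21106212   -2.15147901]
burr_cyl [([314.0, 305.0], 0.66)]
burr_ball [([299.0, 304.0], 0.61)]
burr_cone [([334.0, 298.0], 0.47)]
burr_block [([315.0, 304.0], 0.59)]
fixture [([288.0, 360.0], 0.93), ([297.0, 248.0], 0.6), ([265.0, 238.0], 0.49)]
nut [([286.0, 330.0], 0.8), ([297.0, 227.0], 0.54)]
nut_top [([292.0, 223.0], 0.82), ([284.0, 318.0], 0.73)]
```

```bash
python3 - <<'E'
import cv2
a=cv2.imread("pics/top1.png")[190:310,260:540]; b=cv2.imread("pics/side1.png")[200:390,220:380]
cv2.imwrite("pics/c1.png",cv2.resize(a,None,fx=2.8,fy=2.8,interpolation=3)); cv2.imwrite("pics/c2.png",cv2.resize(b,None,fx=3.1,fy=3.1,interpolation=3))
E
```

```text
(no output)
```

View pics/top1.png

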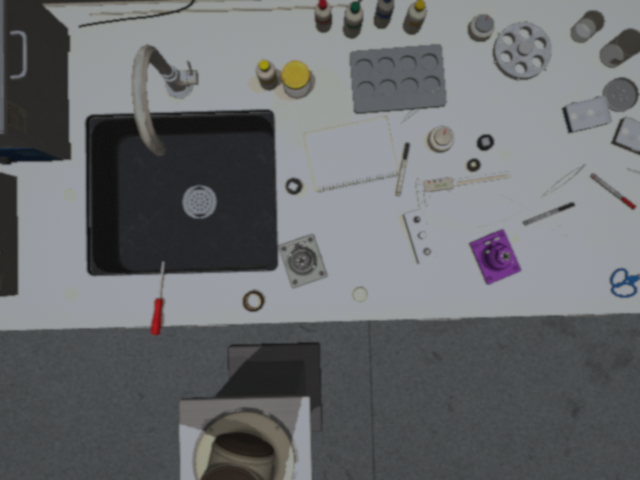

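View pics/c1.png

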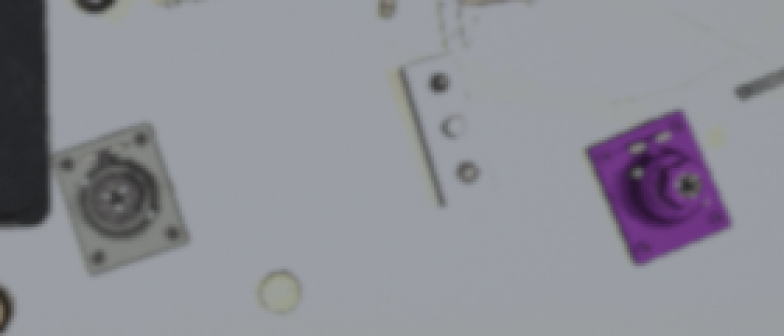

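View pics/c2.png

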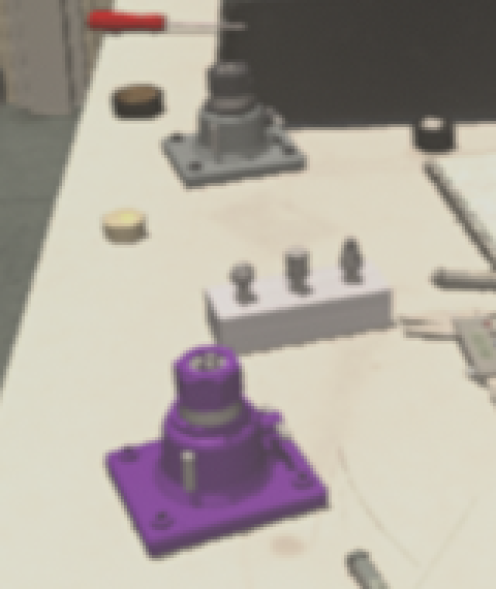

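The top view shows two chucks: grey at about (304,259) and purple at (497,257). The grey one is the fixture meant; the purple is the look-alike. In the side crop, the block holds, from left to right, the ball at about (298,287), the flat cylinder at (316,285) and the cone at (333,283). So burr_cyl is in the middle hole, at about (422,235) in the top view.

```bash
cat > h.py <<'E'
import numpy as np, pickle, cv2
from scipy.spatial.transform import Rotation as R
def K(p): return p["color"].shape[0]/2/np.tan(np.radians(p["vfov"]/2))
def rot(p): return R.from_euler("xyz",p["attitude"],degrees=True).as_matrix()
def cloud(p):
    f=K(p); v,u=np.mgrid[:480,:640]; d=p["depth"].astype(float)
    c=np.stack([(u-p["cx"])/f*d,(v-p["cy"])/f*d,d],-1)@rot(p).T+np.array(p["position"]); c[d==0]=np.nan; return c
def ray(p,uv):
    f=K(p); r=rot(p)@np.array([(uv[0]-p["cx"])/f,(uv[1]-p["cy"])/f,1]); return np.array(p["position"]),r
def at_z(p,uv,z):
    o,r=ray(p,uv); return o+r*(z-o[2])/r[2]
def proj(p,X):
    c=(np.array(X)-np.array(p["position"]))@rot(p); return K(p)*c[...,:2]/c[...,2:]+[p["cx"],p["cy"]]
E
python3 - <<'E'
from h import *
for n in ("top","side"):
    p=pickle.load(open(n+".pkl","rb")); c=cloud(p)
    print(n,"table z",np.nanmedian(c[270:290,330:350,2] if n=="top" else c[330:340,200:215,2]))
    if n=="top": T=p; boxes={"block":(385,195,450,275),"fix":(270,225,335,295)}
    else: S=p; boxes={"block":(280,268,352,318),"fix":(265,215,325,262)}
    for k,(u0,v0,u1,v1) in boxes.items():
        q=c[v0:v1,u0:u1].reshape(-1,3); q=q[~np.isnan(q[:,0])]
        print(k,np.histogram(q[:,2],bins=np.arange(-.01,.11,.008)))
        for a,b in ((.022,.036),(.042,.07)) if k=="block" else ((.008,.02),(.06,.1)):
            m=q[(q[:,2]>a)&(q[:,2]<b)]; 
            if len(m)>4: print(k,a,b,len(m),m.mean(0).round(4),m.min(0).round(4),m.max(0).round(4), cv2.minAreaRect((m[:,:2]*1000).astype(np.float32)))
print("grey nut_top", at_z(T,(303,262),.09), at_z(S,(292,223),.09))
print("cyl top guess",at_z(T,(422,235),.06),at_z(S,(316,281),.06))
E
```

```text
top table z 0.0021624273797592464
block (array([ 320, 3365,  436,   28,  268,  621,   16,   26,   69,   27,    0,
          0,    0,    0]), array([-0.01 , -0.002,  0.006,  0.014,  0.022,  0.03 ,  0.038,  0.046,
        0.054,  0.062,  0.07 ,  0.078,  0.086,  0.094,  0.102]))
block 0.022 0.036 849 [ 0.5321 -0.4352  0.0311] [ 0.4663 -0.4741  0.0221] [ 0.5992 -0.3982  0.036 ] ((532.482666015625, -436.4102783203125), (125.91481018066406, 47.53863525390625), 15.072969436645508)
block 0.042 0.07 127 [ 0.5301 -0.4358  0.0575] [ 0.487  -0.4534  0.0431] [ 0.5783 -0.4189  0.0695] ((532.1893920898438, -436.6792907714844), (94.70580291748047, 16.664384841918945), 13.963528633117676)
fix (array([ 176, 2123,  494,  783,  102,   19,   61,  109,  129,   27,   38,
         12,  146,   16]), array([-0.01 , -0.002,  0.006,  0.014,  0.022,  0.03 ,  0.038,  0.046,
        0.054,  0.062,  0.07 ,  0.078,  0.086,  0.094,  0.102]))
fix 0.008 0.02 1020 [ 0.4788 -0.1508  0.0152] [ 0.3978 -0.2281  0.008 ] [ 0.5674 -0.0709  0.02  ] ((484.27862548828125, -151.65000915527344), (155.172119140625, 170.3431243896484
[... 1007 characters left out ...]
y([-0.01 , -0.002,  0.006,  0.014,  0.022,  0.03 ,  0.038,  0.046,
        0.054,  0.062,  0.07 ,  0.078,  0.086,  0.094,  0.102]))
fix 0.008 0.02 465 [ 0.469  -0.1581  0.0146] [ 0.3871 -0.2155  0.008 ] [ 0.5452 -0.0036  0.0199] ((460.57733154296875, -98.29296875), (111.2256851196289, 225.16342163085938), 17.777587890625)
fix 0.06 0.1 202 [ 0.4798 -0.1642  0.0788] [ 0.4566 -0.1781  0.06  ] [ 0.5004 -0.1384  0.093 ] ((478.7071533203125, -159.9653778076172), (42.195213317871094, 38.30077362060547), 19.947839736938477)
grey nut_top [ 0.47552393 -0.15543248  0.09      ] [ 0.47723234 -0.16439992  0.09      ]
cyl top guess [ 0.53207629 -0.43691011  0.06      ] [ 0.53425234 -0.44129159  0.06      ]
```

Next I plan the transit, using the twist to rotate the tool on the way. The first call will show in which frame the offset of a row is applied.

```bash
cat >> h.py <<'E'
def rows(pos,yaw,legs,turn):  # legs: (target xy, n); turn rad per row about tool z (down); offset in tool frame before turn
    out=[];y=np.radians(yaw);p=np.array(pos[:2],float);tw=list(turn)
    for t,n in legs:
        d=(np.array(t)-p)/n
        for i in range(n):
            w=tw.pop(0) if tw else 0
            out.append([round(100*(np.cos(y)*d[0]+np.sin(y)*d[1]),2),round(100*(np.sin(y)*d[0]-np.cos(y)*d[1]),2),w]); y-=w
        p=np.array(t)
    return out,np.degrees(y)
E
python3 - <<'E'
from h import *
r,y=rows([.143,.531],164.947,[((.45,.2),10),((.525,-.43),14)],[.15]*17+[.07])
for i in range(0,len(r),5): print(r[i:i+5])
print(y)
E
```

```text
[[np.float64(-3.82), np.float64(-2.4), 0.15], [np.float64(-4.14), np.float64(-1.8), 0.15], [np.float64(-4.36), np.float64(-1.16), 0.15], [np.float64(-4.49), np.float64(-0.5), 0.15], [np.float64(-4.51), np.float64(0.18), 0.15]]
[[np.float64(-4.43), np.float64(0.85), 0.15], [np.float64(-4.26), np.float64(1.5), 0.15], [np.float64(-3.98), np.float64(2.12), 0.15], [np.float64(-3.62), np.float64(2.7), 0.15], [np.float64(-3.18), np.float64(3.21), 0.15]]
[[np.float64(-4.32), np.float64(1.38), 0.15], [np.float64(-4.06), np.float64(2.01), 0.15], [np.float64(-3.71), np.float64(2.6), 0.15], [np.float64(-3.28), np.float64(3.12), 0.15], [np.float64(-2.78), np.float64(3.58), 0.15]]
[[np.float64(-2.21), np.float64(3.95), 0.15], [np.float64(-1.6), np.float64(4.24), 0.15], [np.float64(-0.95), np.float64(4.43), 0.07], [np.float64(-0.63), np.float64(4.49), 0], [np.float64(-0.63), np.float64(4.49), 0]]
[[np.float64(-0.63), np.float64(4.49), 0], [np.float64(-0.63), np.float64(4.49), 0], [np.float64(-0.63), np.float64(4.49), 0], [np.float64(-0.63), np.float64(4.49), 0]]
14.832057675724382
```

Emit:
move_arm:
  offset:
    - [-3.8,-2.4,0]
    - [-4.1,-1.8,0]
    - [-4.4,-1.2,0]
    - [-4.5,-0.5,0]
    - [-4.5,0.2,0]
  twist:
    - [0,0,0.15]
    - [0,0,0.15]
    - [0,0,0.15]
    - [0,0,0.15]
    - [0,0,0.15]
  grip: [0.6,0.6,0.6,0.6,0.6]

```text
time: 1.3
ee_pos: [0.2969, 0.364, 0.2534]
tcp_rot: [180.0, -0.0, 121.6]
wrist_force: [0.6, 0.5, 0.2]
opening: 0.0511
grasp_force: 0.0
```

Emit:
move_arm:
  offset:
    - [-4.4,0.85,0]
    - [-4.25,1.5,0]
    - [-4.0,2.1,0]
    - [-3.6,2.7,0]
    - [-3.2,3.2,0]
  twist:
    - [0,0,0.15]
    - [0,0,0.15]
    - [0,0,0.15]
    - [0,0,0.15]
    - [0,0,0.15]
  grip: [0.5,0.5,0.5,0.5,0.5]

```text
time: 1.8
ee_pos: [0.45, 0.1984, 0.2535]
tcp_rot: [180.0, -0.0, 78.6]
wrist_force: [0.2, 1.4, 0.4]
opening: 0.0427
grasp_force: 0.0
```

Emit:
move_arm:
  offset:
    - [-4.3,1.4,0]
    - [-4.05,2.0,0]
    - [-3.7,2.6,0]
    - [-3.3,3.1,0]
    - [-2.8,3.6,0]
  twist:
    - [0,0,0.15]
    - [0,0,0.15]
    - [0,0,0.15]
    - [0,0,0.15]
    - [0,0,0.15]
  grip: [0.5,0.5,0.5,0.5,0.5]

```text
time: 2.3
ee_pos: [0.4756, -0.0267, 0.2535]
tcp_rot: [180.0, -0.0, 35.7]
wrist_force: [1.6, 0.6, -0.9]
opening: 0.0426
grasp_force: 0.0
```

Emit:
move_arm:
  offset:
    - [-2.2,3.95,0]
    - [-1.6,4.2,0]
    - [-0.95,4.4,0]
    - [-0.6,4.5,0]
    - [-0.6,4.5,0]
  twist:
    - [0,0,0.15]
    - [0,0,0.15]
    - [0,0,0.07]
    - [0,0,0]
    - [0,0,0]
  grip: [0.5,0.5,0.5,0.5,0.5]

```text
time: 2.8
ee_pos: [0.5028, -0.2512, 0.2535]
tcp_rot: [180.0, -0.0, 14.8]
wrist_force: [1.0, 0.2, 0.4]
opening: 0.0426
grasp_force: 0.0
```

Emit:
move_arm:
  offset:
    - [-0.5,4.7,0]
    - [-0.5,4.7,0]
    - [-0.5,4.7,0]
    - [-0.44,4.66,0]
    - [0,0,4.5]
  twist:
    - [0,0,0]
    - [0,0,0]
    - [0,0,0]
    - [0,0,0]
    - [0,0,0]
  grip: [0.5,0.5,0.5,0.5,0.5]

```text
time: 3.3
ee_pos: [0.5366, -0.4445, 0.2146]
tcp_rot: [179.2, -0.5, 14.6]
wrist_force: [1.5, -1.3, 0.8]
opening: 0.0428
grasp_force: 0.0
```

Emit:
move_arm:
  offset:
    - [0,0,4.5]
    - [0,0,4]
    - [0,0,3]
    - [0,0,2]
    - [0,0,1.1]
  twist:
    - [0,0,0]
    - [0,0,0]
    - [0,0,0]
    - [0,0,0]
    - [0,0,0]
  grip: [0.5,0.5,0.5,0.5,0.5]

```text
time: 3.8
ee_pos: [0.5314, -0.4349, 0.0597]
tcp_rot: [-179.9, 0.1, 14.8]
wrist_force: [0.7, 0.5, 0.1]
opening: 0.0426
grasp_force: 0.0
```

```bash
python3 - <<'E'
from workcell import bot, viewer
from h import *
s=bot.get_obs(); print(s["ee_pos"],s["tcp_rot"],s["wrist_force"],s["q"])
ps=[viewer.camera("top"),viewer.camera("side")]
for p,(u0,v0,w,h),n in zip(ps,((380,190,80,90),(270,240,100,80)),"ts"):
    cv2.imwrite(f"pics/g{n}.png",cv2.resize(p["color"][v0:v0+h,u0:u0+w,::-1],(400,int(400*h/w)),interpolation=3))
a,b=[cv2.imread(f"pics/g{n}.png") for n in "ts"]; b=cv2.copyMakeBorder(b,0,a.shape[0]-b.shape[0],0,0,0); cv2.imwrite("pics/g.png",np.hstack([a,b]))
E
```

```text
[ 0.5314036  -0.4349294   0.05974605] [-1.79856654e+02  1.04713470e-01  1.48243317e+01] [0.71819103 0.52274538 0.13870563] [-3.92984257e+01  2.43823573e+01  1.20446412e+01  7.78398011e+01
 -8.38269813e-04  1.25877375e+02]
```

View pics/g.png

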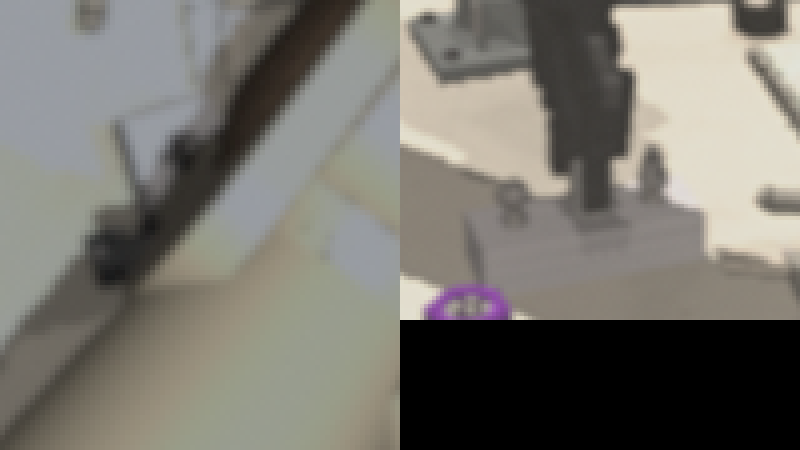

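The side view shows the near finger at about (600,190) in the montage, squarely between the ball and the cone and above the block. I close on the burr now.

Emit:
move_arm:
  offset:
    - [0,0,0]
    - [0,0,0]
    - [0,0,0]
    - [0,0,0]
    - [0,0,0]
  twist:
    - [0,0,0]
    - [0,0,0]
    - [0,0,0]
    - [0,0,0]
    - [0,0,0]
  grip: [0.3,0.2,0.1,0.1,0.1]
  force: 50

```text
time: 4.4
ee_pos: [0.5331, -0.4369, 0.0644]
tcp_rot: [179.8, -0.1, 14.8]
wrist_force: [1.0, -4.1, 5.8]
opening: 0.0137
grasp_force: 48.7
```

Emit:
move_arm:
  offset:
    - [0,0,0]
    - [0,0,-1]
    - [0,0,-2]
    - [0,0,-3]
    - [0,0,-4]
  twist:
    - [0,0,0]
    - [0,0,0]
    - [0,0,0]
    - [0,0,0]
    - [0,0,0]
  grip: [0.1,0.1,0.1,0.1,0.1]

```text
time: 4.9
ee_pos: [0.5314, -0.4347, 0.1617]
tcp_rot: [-179.8, 0.1, 14.8]
wrist_force: [1.1, -0.7, -0.4]
opening: 0.014
grasp_force: 48.9
```

Emit:
move_arm:
  offset:
    - [0,0,-3]
    - [0,0,0]
    - [0,0,0]
    - [0,0,0]
    - [0,0,0]
  twist:
    - [0,0,0]
    - [0,0,0]
    - [0,0,0]
    - [0,0,0]
    - [0,0,0]
  grip: [0.1,0.1,0.1,0.1,0.1]

```text
time: 5.4
ee_pos: [0.5318, -0.4351, 0.1906]
tcp_rot: [-179.9, 0.1, 14.8]
wrist_force: [0.1, -0.3, -1.3]
opening: 0.0139
grasp_force: 48.9
```

```bash
python3 - <<'E'
from workcell import bot, viewer,finder
from h import *
s=bot.get_obs(); print(s["time"],s["ee_pos"],s["tcp_rot"],s["wrist_force"],s["opening"],s["grasp_force"])
p=viewer.camera("side"); pickle.dump(p,open("side2.pkl","wb"))
T=pickle.load(open("top.pkl","rb")); S=pickle.load(open("side.pkl","rb"))
b=cv2.resize(p["color"][190:290,265:365,::-1],(500,500),interpolation=3)
# overlay nut hexagon test image from first top view
a=cv2.resize(T["color"][240:285,280:330,::-1],(300,270),interpolation=3); a=cv2.copyMakeBorder(a,0,230,0,0,0)
d=cv2.resize(S["color"][215:245,280:315,::-1],(300,257),interpolation=3); a[243:]=0; a[243:500]=d
cv2.imwrite("pics/lift.png",np.hstack([b,a]))
ct=cloud(T)
m=ct[235:290,275:335].reshape(-1,3); 
for lo,hi in((.083,.1),(.05,.064),(.009,.02)):
    q=m[(m[:,2]>lo)&(m[:,2]<hi)&(np.hypot(m[:,0]-.48,m[:,1]+.15)<.08)]; print(lo,len(q),np.median(q,0),q.mean(0),cv2.minAreaRect((q[:,:2]*1000).astype(np.float32)))
E
```

```text
5.4 [ 0.53179621 -0.4351265   0.19064779] [-1.79875073e+02  8.07757547e-02  1.48316349e+01] [ 0.09911925 -0.33414312 -1.25395324] 0.0139058870484937 48.85926604270935
0.083 170 [ 0.48047525 -0.15060438  0.09074125] [ 0.48010604 -0.15016616  0.09082519] ((479.5821838378906, -150.3917236328125), (38.97896194458008, 34.394039154052734), 43.386173248291016)
0.05 217 [ 0.48000065 -0.15238134  0.05573951] [ 0.47987222 -0.15115438  0.05613123] ((479.9793701171875, -150.85980224609375), (55.82962417602539, 55.4682502746582), 5.957485198974609)
0.009 972 [ 0.47491396 -0.15189594  0.0157056 ] [ 0.47793134 -0.15065912  0.01546503] ((478.6139831542969, -152.54959106445312), (121.8066635131836, 146.21231079101562), 9.291141510009766)
```

View pics/lift.png

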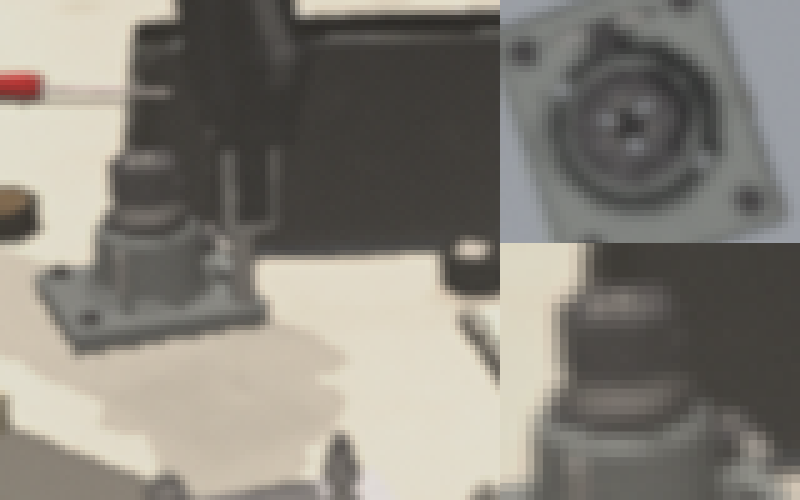

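Emit:
move_arm:
  offset:
    - [0.3,-4,0]
    - [0.3,-4,0]
    - [0.3,-4.5,0]
    - [0.3,-4.5,0]
    - [0.3,-4.5,0]
  twist:
    - [0,0,0]
    - [0,0,0]
    - [0,0,0]
    - [0,0,0]
    - [0,0,0]
  grip: [0.1,0.1,0.1,0.1,0.1]

```text
time: 5.95
ee_pos: [0.4907, -0.2221, 0.1915]
tcp_rot: [-180.0, 0.0, 14.8]
wrist_force: [0.9, 0.2, -0.5]
opening: 0.0136
grasp_force: 48.9
```

Emit:
move_arm:
  offset:
    - [0.35,-4.0,0]
    - [0.35,-3.3,0]
    - [0,0,1.0]
    - [0,0,1.0]
    - [0,0,0]
  twist:
    - [0,0,0]
    - [0,0,0]
    - [0,0,0]
    - [0,0,0]
    - [0,0,0]
  grip: [0.1,0.1,0.1,0.1,0.1]

```text
time: 6.45
ee_pos: [0.4791, -0.1518, 0.1701]
tcp_rot: [-179.9, 0.1, 14.8]
wrist_force: [-0.9, -0.9, -0.2]
opening: 0.0138
grasp_force: 49.0
```

```bash
python3 - <<'E'
from workcell import bot, viewer,finder
from h import *
s=bot.get_obs(); print(s["time"],s["ee_pos"],s["tcp_rot"],s["wrist_force"],s["opening"])
p=viewer.camera("side"); t=viewer.camera("top")
S=pickle.load(open("side.pkl","rb"))
e=s["ee_pos"]
for z in (.057,.04,.003): print(z,proj(p,e-[0,0,z]))
print("nut",proj(p,[.4795,-.151,.09]),proj(p,[.4795,-.151,.014]))
b=cv2.resize(p["color"][180:260,260:340,::-1],(400,400),interpolation=3); a=cv2.resize(S["color"][180:260,260:340,::-1],(400,400),interpolation=3)
cv2.imwrite("pics/ins.png",np.hstack([b,a]))
E
```

```text
6.45 [ 0.47907702 -0.15179462  0.17013038] [-1.79918857e+02  1.47600445e-01  1.48122697e+01] [-0.86914543 -0.85414343 -0.17355147] 0.013801591908276616
0.057 [292.38487462 213.34065027]
0.04 [292.09211024 207.4132266 ]
0.003 [291.44381547 194.28759343]
nut [292.93906382 221.19406827] [294.18749084 246.54884477]
```

View pics/ins.png

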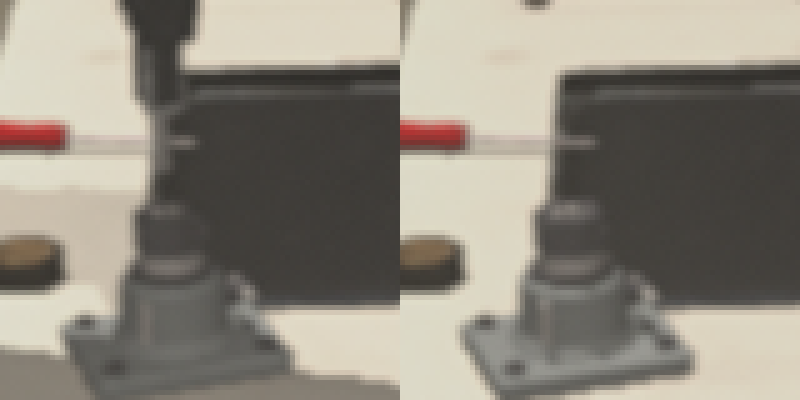

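```bash
python3 - <<'E'
from workcell import bot, viewer,finder
from h import *
p=viewer.camera("side"); g=p["color"].mean(2); S=pickle.load(open("side.pkl","rb"))["color"].mean(2)
print("cols",list(range(280,306)))
for r in (200,202,204,206,208,210,212,214,216): print(r,g[r,280:306].astype(int), "empty",S[r,286:298].astype(int))
for r in (222,225,228,231,234,236): print(r,g[r,280:306].astype(int))
d=p["depth"]; c=cloud(p)
for r in (204,208,212): print(r,np.round(c[r,286:300,0],3),np.round(c[r,286:300,1],2))
for z0,z1 in((.07,.088),(.118,.15)):
    q=c[190:245,275:310].reshape(-1,3); q=q[(q[:,2]>z0)&(q[:,2]<z1)&(abs(q[:,1]+.16)<.04)]
    print(z0,len(q),np.percentile(q,[2,10,50,90,98],axis=0).round(4).tolist())
E
```

```text
cols [280, 281, 282, 283, 284, 285, 286, 287, 288, 289, 290, 291, 292, 293, 294, 295, 296, 297, 298, 299, 300, 301, 302, 303, 304, 305]
200 [212 212 212 212 212 214 212 200 166 125  94  78  75  75  77  82  86  80
  73  70  69  68  66  64  64  64] empty [209 209 210 206 178 129  88  75  76  74  73  71]
202 [213 212 212 213 212 212 212 212 198 161 120 103 101  95  84  74  67  60
  58  60  60  60  60  61  61  61] empty [208 209 210 203 169 116  77  68  68  66  63  62]
204 [213 213 212 212 212 212 212 213 212 197 155 115  97  85  67  59  58  59
  58  59  61  60  60  60  61  62] empty [209 209 210 199 159 106  75  66  62  61  60  61]
206 [212 211 212 213 212 213 213 213 213 203 163 119 100  91  75  65  62  63
  62  60  59  60  61  61  61  63] empty [209 210 210 199 162 119  95  76  65  63  64  65]
208 [184 185 184 181 178 179 179 180 182 174 142 110 102 102 106 110 113 112
  99  78  64  61  60  60  62  62] empty [177 177 178 171 144 121 115 111 110 110 112 110]
210 [177 176 176 176 176 176 176 177 177 164 131 104  99  93  77  63  61  61
  61  60  59  60  61  61  61  61] empty [173 174 174
[... 1327 characters left out ...]
-0.16 -0.16 -0.16  0.34  0.36  0.36  0.36
  0.36  0.36]
208 [0.445 0.448 0.452 0.455 0.474 0.476 0.479 0.482 0.473 0.476 0.479 0.483
 0.487 0.486] [ 0.19  0.19  0.19  0.19 -0.16 -0.16 -0.16 -0.16  0.19  0.19  0.19  0.18
  0.18  0.37]
212 [0.445 0.448 0.452 0.455   nan 0.476 0.478 0.481 0.467 0.47  0.474 0.478
 0.481 0.485] [ 0.17  0.18  0.17  0.17   nan -0.16 -0.16 -0.16  0.34  0.35  0.35  0.36
  0.36  0.36]
0.07 101 [[0.4601, -0.1746, 0.0705], [0.4636, -0.1735, 0.0715], [0.4794, -0.1677, 0.0801], [0.4956, -0.1504, 0.087], [0.4984, -0.1442, 0.0876]]
0.118 44 [[0.4713, -0.1642, 0.1188], [0.4736, -0.1604, 0.1215], [0.4779, -0.1581, 0.1331], [0.4818, -0.1533, 0.1455], [0.4823, -0.1523, 0.1497]]
```

Emit:
move_arm:
  offset:
    - [0.2,0,0.5]
    - [0,0,1]
    - [0,0,0.5]
    - [0,0,0.4]
    - [0,0,0]
  twist:
    - [0,0,0]
    - [0,0,0]
    - [0,0,0]
    - [0,0,0]
    - [0,0,0]
  grip: [0.1,0.1,0.1,0.1,0.1]

```text
time: 7.1
ee_pos: [0.4814, -0.1509, 0.1475]
tcp_rot: [-180.0, 0.1, 14.8]
wrist_force: [-0.9, -0.0, -1.2]
opening: 0.014
grasp_force: 49.0
```

Emit:
move_arm:
  offset:
    - [0,0,0.2]
    - [0,0,0.2]
    - [0,0,0.2]
    - [0,0,0]
    - [0,0,0]
  twist:
    - [0,0,0]
    - [0,0,0]
    - [0,0,0]
    - [0,0,0]
    - [0,0,0]
  grip: [0.1,0.1,0.1,0.1,0.1]

```text
time: 7.6
ee_pos: [0.4817, -0.151, 0.1423]
tcp_rot: [180.0, -0.0, 14.8]
wrist_force: [-0.6, 0.5, -1.3]
opening: 0.0142
grasp_force: 49.0
```

Emit:
move_arm:
  offset:
    - [0,0,0.2]
    - [0,0,0.2]
    - [0,0,0]
    - [0,0,0]
    - [0,0,0]
  twist:
    - [0,0,0]
    - [0,0,0]
    - [0,0,0]
    - [0,0,0]
    - [0,0,0]
  grip: [0.1,0.1,0.1,0.1,0.1]

```text
time: 8.1
ee_pos: [0.4815, -0.1509, 0.138]
tcp_rot: [-180.0, 0.0, 14.8]
wrist_force: [0.2, 1.6, -2.7]
opening: 0.0137
grasp_force: 48.6
```

Emit:
move_arm:
  offset:
    - [0,0,0.2]
    - [0,0,0.2]
    - [0,0,0]
    - [0,0,0]
    - [0,0,0]
  twist:
    - [0,0,0]
    - [0,0,0]
    - [0,0,0]
    - [0,0,0]
    - [0,0,0]
  grip: [0.1,0.1,0.1,0.1,0.1]

```text
time: 8.6
ee_pos: [0.4817, -0.151, 0.1342]
tcp_rot: [180.0, 0.0, 14.8]
wrist_force: [-0.3, 1.6, 0.2]
opening: 0.0138
grasp_force: 48.9
```

Emit:
move_arm:
  offset:
    - [0,0,0.2]
    - [0,0,0.2]
    - [0,0,0]
    - [0,0,0]
    - [0,0,0]
  twist:
    - [0,0,0]
    - [0,0,0]
    - [0,0,0]
    - [0,0,0]
    - [0,0,0]
  grip: [0.1,0.1,0.1,0.1,0.1]

```text
time: 9.1
ee_pos: [0.4817, -0.1511, 0.1302]
tcp_rot: [180.0, 0.0, 14.8]
wrist_force: [0.8, -0.7, 0.5]
opening: 0.0138
grasp_force: 49.1
```

Emit:
move_arm:
  offset:
    - [0,0,0.2]
    - [0,0,0.1]
    - [0,0,0.1]
    - [0,0,0]
    - [0,0,0]
  twist:
    - [0,0,0]
    - [0,0,0]
    - [0,0,0]
    - [0,0,0]
    - [0,0,0]
  grip: [0.1,0.1,0.1,0.1,0.1]

```text
time: 9.6
ee_pos: [0.4817, -0.151, 0.1262]
tcp_rot: [180.0, 0.0, 14.8]
wrist_force: [0.8, 0.4, 1.5]
opening: 0.0138
grasp_force: 49.2
```

Emit:
move_arm:
  offset:
    - [0,0,0.1]
    - [0,0,0.1]
    - [0,0,0]
    - [0,0,0]
  twist:
    - [0,0,0]
    - [0,0,0]
    - [0,0,0]
    - [0,0,0]
  grip: [0.1,0.1,0.1,0.1]

```text
time: 10.0
ee_pos: [0.4817, -0.151, 0.1241]
tcp_rot: [-180.0, 0.0, 14.8]
wrist_force: [0.2, -0.0, 2.3]
opening: 0.0141
grasp_force: 49.2
```

Emit:
move_arm:
  offset:
    - [0,0,0.1]
    - [0,0,0]
    - [0,0,0]
  twist:
    - [0,0,0]
    - [0,0,0]
    - [0,0,0]
  grip: [0.1,0.1,0.1]

```text
time: 10.3
ee_pos: [0.4817, -0.151, 0.1232]
tcp_rot: [-180.0, 0.0, 14.8]
wrist_force: [0.5, -0.0, 1.7]
opening: 0.0143
grasp_force: 49.2
```

Emit:
move_arm:
  offset:
    - [0,0,0.1]
    - [0,0,0]
    - [0,0,0]
  twist:
    - [0,0,0]
    - [0,0,0]
    - [0,0,0]
  grip: [0.1,0.1,0.1]

```text
time: 10.6
ee_pos: [0.4817, -0.151, 0.1222]
tcp_rot: [-180.0, 0.0, 14.8]
wrist_force: [0.4, 0.8, 2.8]
opening: 0.0137
grasp_force: 49.2
```

Emit:
move_arm:
  offset:
    - [0,0,0.1]
    - [0,0,0]
    - [0,0,0]
  twist:
    - [0,0,0]
    - [0,0,0]
    - [0,0,0]
  grip: [0.1,0.1,0.1]

```text
time: 10.9
ee_pos: [0.4816, -0.151, 0.1212]
tcp_rot: [-180.0, 0.0, 14.8]
wrist_force: [0.1, -0.1, 2.9]
opening: 0.0136
grasp_force: 49.2
```

Emit:
move_arm:
  offset:
    - [0,0,0.1]
    - [0,0,0]
    - [0,0,0]
  twist:
    - [0,0,0]
    - [0,0,0]
    - [0,0,0]
  grip: [0.1,0.1,0.1]

```text
time: 11.2
ee_pos: [0.4817, -0.151, 0.1202]
tcp_rot: [-180.0, 0.0, 14.8]
wrist_force: [0.4, -0.0, 2.2]
opening: 0.0138
grasp_force: 49.2
```

Emit:
move_arm:
  offset:
    - [0,0,0.1]
    - [0,0,0]
    - [0,0,0]
  twist:
    - [0,0,0]
    - [0,0,0]
    - [0,0,0]
  grip: [0.1,0.1,0.1]

```text
time: 11.5
ee_pos: [0.4817, -0.151, 0.1192]
tcp_rot: [-180.0, 0.0, 14.8]
wrist_force: [-0.0, -0.4, 2.7]
opening: 0.0141
grasp_force: 49.2
```

Emit:
move_arm:
  offset:
    - [0,0,0.1]
    - [0,0,0]
    - [0,0,0]
  twist:
    - [0,0,0]
    - [0,0,0]
    - [0,0,0]
  grip: [0.1,0.1,0.1]

```text
time: 11.8
ee_pos: [0.4819, -0.151, 0.119]
tcp_rot: [180.0, -0.1, 14.8]
wrist_force: [-0.2, 0.8, 8.9]
opening: 0.014
grasp_force: 49.8
```

Emit:
move_arm:
  offset:
    - [0,0,0.04]
    - [0,0,0]
    - [0,0,0]
  twist:
    - [0,0,0]
    - [0,0,0]
    - [0,0,0]
  grip: [0.1,0.1,0.1]

```text
time: 12.1
ee_pos: [0.482, -0.151, 0.1189]
tcp_rot: [180.0, -0.1, 14.8]
wrist_force: [-2.6, 0.3, 10.0]
opening: 0.0136
grasp_force: 50.0
```

Emit:
move_arm:
  offset:
    - [0,0,0.04]
    - [0,0,0]
    - [0,0,0]
  twist:
    - [0,0,0]
    - [0,0,0]
    - [0,0,0]
  grip: [0.1,0.1,0.1]

```text
time: 12.4
ee_pos: [0.482, -0.151, 0.1189]
tcp_rot: [180.0, -0.1, 14.8]
wrist_force: [-2.4, 1.7, 12.9]
opening: 0.0138
grasp_force: 50.2
```

Emit:
move_arm:
  offset:
    - [0,0,-0.1]
    - [0,0,0]
    - [0,0,0]
    - [0,0,0]
    - [0,0,-1]
  twist:
    - [0,0,0]
    - [0,0,0]
    - [0,0,0]
    - [0,0,0]
    - [0,0,0]
  grip: [0.2,0.4,0.65,0.65,0.65]

```text
time: 12.9
ee_pos: [0.4809, -0.1508, 0.1274]
tcp_rot: [-179.9, 0.1, 14.8]
wrist_force: [0.2, -0.6, 1.0]
opening: 0.0556
grasp_force: 0.0
```

```bash
python3 - <<'E'
from workcell import bot, viewer,finder
from h import *
s=bot.get_obs(); print(s["time"],s["ee_pos"],s["q"][5],s["wrist_force"],s["opening"])
T=pickle.load(open("top.pkl","rb")); S=pickle.load(open("side.pkl","rb"))
c=cloud(T)[235:290,275:335].reshape(-1,3); c=c[(c[:,2]>.083)&(c[:,2]<.1)]
best=[]
for yaw in range(0,60,3):
    n=np.radians(yaw+60*np.arange(6)); N=np.stack([np.cos(n),np.sin(n)],1)
    # gradient score on outlines
    sc=[]
    for p,zs in((T,(.09,)),(S,(.09,.07))):
        g=cv2.GaussianBlur(p["color"].mean(2).astype(np.float32),(0,0),.6); gx=cv2.Sobel(g,5,1,0);gy=cv2.Sobel(g,5,0,1)
        b=0
        for dx in np.arange(-3,3.1,1):
          for dy in np.arange(-3,3.1,1):
            tot=0
            for z in zs:
              k=np.linspace(-.95,.95,15)*.0104
              P=(N[:,None]*.018+np.stack([-N[:,1],N[:,0]],1)[:,None]*k[None,:,None]).reshape(-1,2)+[.4805+dx/1e3,-.151+dy/1e3]
              nn=np.repeat(N,15,0); X=np.c_[P,np.full(len(P),z)]; u=proj(p,X); v=proj(p,X+np.c_[nn*.003,np.zeros(len(P))])-u; v/=np.linalg.norm(v,axis=1)[:,None]
              mx=cv2.remap(gx,u[:,0].astype(np.float32),u[:,1].astype(np.float32),1)[:,0];my=cv2.remap(gy,u[:,0].astype(np.float32),u[:,1].astype(np.float32),1)[:,0]
              tot+=np.mean(abs(mx*v[:,0]+my*v[:,1]))
            b=max(b,tot)
        sc.append(round(float(b),1))
    q=c[:,:2]-np.median(c[:,:2],0); e=(q@N.T).max(1); sc.append(round(float(np.percentile(e,95)*1000),2))
    print(yaw,sc)
E
```

```text
12.9 [ 0.48093573 -0.15075285  0.12738713] 147.76944500589718 [ 0.23029931 -0.59136905  0.96095004] 0.05558049711711369
0 [35.6, 200.0, 18.26]
3 [35.6, 202.3, 18.14]
6 [35.2, 204.4, 18.01]
9 [35.4, 207.0, 17.95]
12 [35.3, 209.1, 17.71]
15 [35.2, 211.5, 17.7]
18 [35.1, 212.7, 17.61]
21 [35.1, 212.8, 17.7]
24 [35.2, 212.2, 17.85]
27 [35.3, 209.9, 18.03]
30 [35.1, 206.9, 18.13]
33 [35.4, 204.5, 18.21]
36 [35.6, 201.8, 18.38]
39 [35.6, 200.1, 18.34]
42 [35.3, 198.5, 18.38]
45 [34.8, 198.1, 18.48]
48 [35.1, 197.5, 18.48]
51 [36.2, 197.9, 18.46]
54 [36.7, 198.0, 18.43]
57 [36.4, 198.7, 18.3]
```

Emit:
move_arm:
  offset:
    - [0,0,0]
    - [0,0,0]
    - [0,0,0]
    - [0,0,0]
    - [0,0,0]
  twist:
    - [0,0,-0.15]
    - [0,0,-0.15]
    - [0,0,-0.15]
    - [0,0,-0.15]
    - [0,0,-0.15]
  grip: [0.65,0.65,0.65,0.65,0.65]

```text
time: 13.4
ee_pos: [0.4818, -0.151, 0.1292]
tcp_rot: [180.0, -0.0, 58.2]
wrist_force: [-0.3, -0.7, -0.3]
opening: 0.0556
grasp_force: 0.0
```

Emit:
move_arm:
  offset:
    - [0,0,0]
    - [0,0,0]
    - [0,0,0]
    - [0,0,0]
    - [0,0,0]
  twist:
    - [0,0,-0.15]
    - [0,0,-0.15]
    - [0,0,-0.15]
    - [0,0,-0.15]
    - [0,0,-0.15]
  grip: [0.65,0.65,0.65,0.65,0.65]

```text
time: 13.9
ee_pos: [0.4818, -0.151, 0.1292]
tcp_rot: [180.0, 0.0, 101.1]
wrist_force: [-0.3, -0.2, -0.4]
opening: 0.0554
grasp_force: 0.0
```

Emit:
move_arm:
  offset:
    - [0,0,0]
    - [0,0,0]
    - [0,0,1]
    - [0,0,1]
    - [0,0,0]
  twist:
    - [0,0,-0.127]
    - [0,0,0]
    - [0,0,0]
    - [0,0,0]
    - [0,0,0]
  grip: [0.65,0.65,0.65,0.65,0.65]

```text
time: 14.4
ee_pos: [0.4808, -0.1507, 0.1064]
tcp_rot: [-179.9, -0.1, 107.9]
wrist_force: [-0.6, -0.3, 0.7]
opening: 0.0557
grasp_force: 0.0
```

Emit:
move_arm:
  offset:
    - [0,0,0.5]
    - [0,0,0.5]
    - [0,0,0.5]
    - [0,0,0]
    - [0,0,0]
  twist:
    - [0,0,0]
    - [0,0,0]
    - [0,0,0]
    - [0,0,0]
    - [0,0,0]
  grip: [0.65,0.65,0.6,0.55,0.55]

```text
time: 14.9
ee_pos: [0.4817, -0.151, 0.0935]
tcp_rot: [-180.0, -0.0, 108.0]
wrist_force: [0.4, -0.3, 0.0]
opening: 0.0465
grasp_force: 0.0
```

```bash
python3 - <<'E'
from workcell import bot, viewer,finder
from h import *
s=bot.get_obs(); print(s["time"],s["ee_pos"],s["tcp_rot"],s["wrist_force"],s["torque"],s["opening"])
p=viewer.camera("side")
print(proj(p,[.4815,-.151,.07]),proj(p,[.4815,-.151,.09]))
cv2.imwrite("pics/nut.png",cv2.resize(p["color"][190:260,255:335,::-1],(800,700)[:2],interpolation=3)[:600])
E
```

```text
14.9 [ 0.48166373 -0.15097387  0.09345136] [-1.79996486e+02 -4.75171550e-03  1.08040375e+02] [ 0.36819532 -0.30045853  0.01315822] [ 0.0052002   0.00583079 -0.04059204] 0.046527893431091656
[294.0011141  227.95874929] [293.67142166 221.16974473]
```

View pics/nut.png

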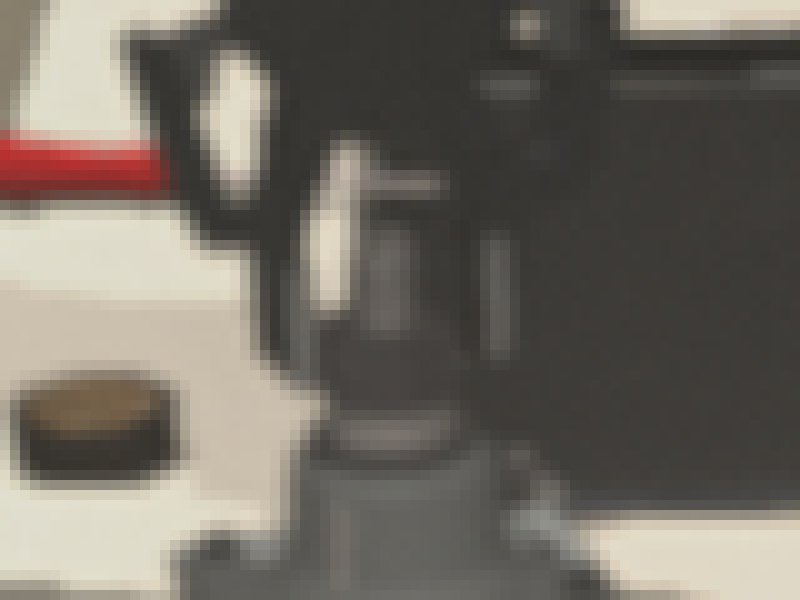

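The fingers, at about (300,350) and (495,330) in the crop, straddle the nut. The burr stands upright between them at (390,280). I pinch the nut.

Emit:
move_arm:
  offset:
    - [0,0,0]
    - [0,0,0]
    - [0,0,0]
    - [0,0,0]
    - [0,0,0]
  twist:
    - [0,0,0]
    - [0,0,0]
    - [0,0,0]
    - [0,0,0]
    - [0,0,0]
  grip: [0.48,0.42,0.36,0.36,0.36]
  force: 70

```text
time: 15.45
ee_pos: [0.4806, -0.1514, 0.0942]
tcp_rot: [-179.9, 0.0, 108.0]
wrist_force: [-8.7, -1.2, 8.5]
opening: 0.0342
grasp_force: 69.0
```

```bash
cat > st.py <<'E'
from workcell import bot
import numpy as np
s=bot.get_obs(); print(round(s["time"],2),s["ee_pos"].round(4),s["tcp_rot"].round(2),"F",s["wrist_force"].round(2),"T",s["torque"].round(3),"op",round(s["opening"],4),s["grasp_force"],"q6",s["q"][5],"eff",np.round(s["joint_efforts"],3))
E
python3 st.py
```

```text
15.45 [ 0.4806 -0.1514  0.0942] [-1.7988e+02  3.0000e-02  1.0800e+02] F [-8.67 -1.24  8.53] T [-0.388  1.954 -0.17 ] op 0.0342 68.97216901998036 q6 54.564814995568845 eff [  2.305 -41.488  46.232  -3.502   1.26   -0.19 ]
```

Emit:
move_arm:
  offset:
    - [0,-0.12,-0.07]
    - [0,0,0]
    - [0,0,0]
  twist:
    - [0,0,0]
    - [0,0,0]
    - [0,0,0]
  grip: [0.36,0.36,0.36]

```text
time: 15.75
ee_pos: [0.4804, -0.1515, 0.0943]
tcp_rot: [-180.0, 0.0, 108.0]
wrist_force: [-1.9, -0.6, 1.3]
opening: 0.0344
grasp_force: 70.7
```

```bash
python3 st.py
```

```text
15.75 [ 0.4804 -0.1515  0.0943] [-1.7998e+02  1.0000e-02  1.0804e+02] F [-1.93 -0.61  1.32] T [-0.2    0.597 -0.278] op 0.0344 70.67623630631715 q6 54.476535507245494 eff [  0.804 -44.442  46.604  -0.868   0.446  -0.277]
```

Emit:
move_arm:
  offset:
    - [0,0,0]
    - [0,0,0]
    - [0,0,0]
    - [0,0,0]
  twist:
    - [0,0,0.04]
    - [0,0,0.04]
    - [0,0,0.04]
    - [0,0,0]
  grip: [0.36,0.36,0.36,0.36]

```text
time: 16.15
ee_pos: [0.4806, -0.1514, 0.0943]
tcp_rot: [-180.0, 0.0, 101.2]
wrist_force: [-1.7, -0.6, 1.5]
opening: 0.0343
grasp_force: 70.7
```

```bash
python3 st.py
```

```text
16.15 [ 0.4806 -0.1514  0.0943] [-1.8000e+02  2.0000e-02  1.0115e+02] F [-1.73 -0.61  1.49] T [-0.259  0.488 -0.24 ] op 0.0343 70.7217882401892 q6 61.36751231662439 eff [  0.804 -44.36   46.361  -0.677   0.42    0.304]
```

Emit:
move_arm:
  offset:
    - [0,0,0]
    - [0,0,0]
    - [0,0,0]
    - [0,0,0]
  twist:
    - [0,0,0.03]
    - [0,0,0.03]
    - [0,0,0.03]
    - [0,0,0]
  grip: [0.36,0.36,0.36,0.36]

```text
time: 16.55
ee_pos: [0.4807, -0.1514, 0.0943]
tcp_rot: [180.0, 0.0, 95.9]
wrist_force: [-0.9, -1.2, 2.5]
opening: 0.0339
grasp_force: 70.6
```

```bash
python3 st.py
```

```text
16.55 [ 0.4807 -0.1514  0.0943] [1.7998e+02 1.0000e-02 9.5930e+01] F [-0.86 -1.22  2.5 ] T [-0.245  0.42  -0.141] op 0.0339 70.64398278045701 q6 66.58740579815695 eff [  0.637 -44.043  45.713  -0.359   0.372   0.27 ]
```

Emit:
move_arm:
  offset:
    - [0,0,0]
  twist:
    - [0,0,0.04]
  grip: [0.36]

```text
time: 16.65
ee_pos: [0.4807, -0.1514, 0.0943]
tcp_rot: [180.0, 0.0, 93.7]
wrist_force: [-0.6, -0.5, 1.1]
opening: 0.0348
grasp_force: 70.2
```

```bash
python3 st.py
```

```text
16.65 [ 0.4807 -0.1514  0.0943] [179.98   0.    93.72] F [-0.55 -0.51  1.06] T [-0.191  0.282  0.26 ] op 0.0348 70.20574594949721 q6 68.794327756157 eff [  0.205 -44.143  45.644  -0.196   0.371  -0.795]
```

Emit:
move_arm:
  offset:
    - [0,0,0]
  twist:
    - [0,0,0.03]
  grip: [0.36]

```text
time: 16.75
ee_pos: [0.4808, -0.1514, 0.0943]
tcp_rot: [180.0, 0.0, 91.9]
wrist_force: [0.6, -1.0, 2.1]
opening: 0.0346
grasp_force: 70.2
```

```bash
python3 st.py
```

```text
16.75 [ 0.4808 -0.1514  0.0943] [179.97   0.    91.93] F [ 0.64 -1.04  2.13] T [-0.209  0.263  0.264] op 0.0346 70.16131655764184 q6 70.58988658053077 eff [ 1.6400e-01 -4.4121e+01  4.5456e+01 -4.3000e-02  3.3900e-01 -1.2300e-01]
```

Emit:
move_arm:
  offset:
    - [0,0,0]
  twist:
    - [0,0,0.03]
  grip: [0.36]

```text
time: 16.85
ee_pos: [0.4808, -0.1514, 0.0943]
tcp_rot: [180.0, 0.0, 90.2]
wrist_force: [1.1, -1.1, 2.3]
opening: 0.0345
grasp_force: 70.2
```

```bash
python3 st.py
```

```text
16.85 [ 0.4808 -0.1514  0.0943] [179.97   0.    90.2 ] F [ 1.05 -1.12  2.33] T [-0.195  0.161  0.3  ] op 0.0345 70.16584949524258 q6 72.31711075995236 eff [  0.097 -44.115  45.242   0.161   0.294  -0.208]
```

Emit:
move_arm:
  offset:
    - [0,0,0]
  twist:
    - [0,0,0.03]
  grip: [0.36]

```text
time: 16.95
ee_pos: [0.4808, -0.1514, 0.0943]
tcp_rot: [180.0, 0.0, 88.5]
wrist_force: [1.9, -1.0, 1.2]
opening: 0.0341
grasp_force: 70.2
```

```bash
python3 st.py
```

```text
16.95 [ 0.4808 -0.1514  0.0943] [1.7997e+02 1.0000e-02 8.8460e+01] F [ 1.91 -1.03  1.23] T [-0.197  0.004  0.331] op 0.0341 70.15758734938572 q6 74.05823091813271 eff [ 1.6000e-02 -4.4120e+01  4.5017e+01  3.9000e-01  2.4200e-01 -2.2100e-01]
```

Emit:
move_arm:
  offset:
    - [0,0,0]
  twist:
    - [0,0,0.03]
  grip: [0.36]

```text
time: 17.05
ee_pos: [0.4808, -0.1514, 0.0943]
tcp_rot: [180.0, -0.0, 86.7]
wrist_force: [1.3, -1.0, 2.4]
opening: 0.0344
grasp_force: 70.1
```

```bash
python3 st.py
```

```text
17.05 [ 0.4808 -0.1514  0.0943] [179.96  -0.    86.73] F [ 1.33 -0.98  2.38] T [-0.186 -0.161  0.254] op 0.0344 70.14424271823373 q6 75.79155590073638 eff [ -0.07  -44.139  44.782   0.645   0.186  -0.216]
```

Emit:
move_arm:
  offset:
    - [0,0,0]
  twist:
    - [0,0,0.03]
  grip: [0.36]

```text
time: 17.15
ee_pos: [0.4809, -0.1514, 0.0943]
tcp_rot: [180.0, -0.0, 85.0]
wrist_force: [3.0, -0.6, 1.9]
opening: 0.034
grasp_force: 70.1
```

```bash
python3 st.py
```

```text
17.15 [ 0.4809 -0.1514  0.0943] [179.96  -0.    85.  ] F [ 3.01 -0.59  1.89] T [-0.19  -0.342  0.285] op 0.034 70.12754381838022 q6 77.51909663324506 eff [ -0.168 -44.17   44.537   0.924   0.126  -0.212]
```

Emit:
move_arm:
  offset:
    - [0,0,0]
  twist:
    - [0,0,0.03]
  grip: [0.36]

```text
time: 17.25
ee_pos: [0.4809, -0.1514, 0.0943]
tcp_rot: [180.0, -0.0, 83.3]
wrist_force: [2.6, -1.3, 1.8]
opening: 0.0345
grasp_force: 70.1
```

```bash
python3 st.py
```

```text
17.25 [ 0.4809 -0.1514  0.0943] [179.96  -0.    83.28] F [ 2.62 -1.31  1.79] T [-0.241 -0.463  0.275] op 0.0345 70.10637748942827 q6 79.24330390672922 eff [ -0.267 -44.212  44.28    1.228   0.064  -0.209]
```

Emit:
move_arm:
  offset:
    - [0,0,0]
  twist:
    - [0,0,0.03]
  grip: [0.36]

```text
time: 17.35
ee_pos: [0.4809, -0.1514, 0.0943]
tcp_rot: [179.9, -0.0, 81.6]
wrist_force: [3.9, -0.8, 1.2]
opening: 0.0345
grasp_force: 70.1
```

```bash
python3 st.py
```

```text
17.35 [ 0.4809 -0.1514  0.0943] [179.95  -0.    81.55] F [ 3.92 -0.84  1.18] T [-0.22  -0.629  0.298] op 0.0345 70.08227892452851 q6 80.96586070930607 eff [-3.7000e-01 -4.4266e+01  4.4012e+01  1.5560e+00 -1.0000e-03 -2.0600e-01]
```

Emit:
move_arm:
  offset:
    - [0,0,0]
  twist:
    - [0,0,0.03]
  grip: [0.36]

```text
time: 17.45
ee_pos: [0.4809, -0.1514, 0.0943]
tcp_rot: [179.9, -0.0, 79.8]
wrist_force: [4.1, -2.6, 0.3]
opening: 0.034
grasp_force: 70.1
```

```bash
python3 st.py
```

```text
17.45 [ 0.4809 -0.1514  0.0943] [ 1.7995e+02 -1.0000e-02  7.9830e+01] F [ 4.14 -2.56  0.26] T [-0.204 -0.706  0.26 ] op 0.034 70.05425676368759 q6 82.68369181355932 eff [ -0.48  -44.331  43.733   1.908  -0.066  -0.205]
```

Emit:
move_arm:
  offset:
    - [0,0.04,0]
  twist:
    - [0,0,0.03]
  grip: [0.36]

```text
time: 17.55
ee_pos: [0.481, -0.1514, 0.0943]
tcp_rot: [180.0, -0.0, 78.1]
wrist_force: [0.9, -0.8, 3.3]
opening: 0.0345
grasp_force: 70.3
```

```bash
python3 st.py
```

```text
17.55 [ 0.481  -0.1514  0.0943] [179.99  -0.    78.12] F [ 0.88 -0.81  3.29] T [-0.069 -0.194  0.226] op 0.0345 70.26913490597508 q6 84.40811496685275 eff [ -0.262 -43.743  44.226   0.577   0.054  -0.211]
```

Emit:
move_arm:
  offset:
    - [0,0,0]
  twist:
    - [0,0,0.03]
  grip: [0.36]

```text
time: 17.65
ee_pos: [0.4811, -0.1514, 0.0943]
tcp_rot: [180.0, -0.0, 76.4]
wrist_force: [3.3, -0.3, 3.3]
opening: 0.0346
grasp_force: 70.2
```

```bash
python3 st.py
```

```text
17.65 [ 0.4811 -0.1514  0.0943] [179.98  -0.    76.39] F [ 3.27 -0.35  3.28] T [-0.125 -0.448  0.289] op 0.0346 70.19977854564786 q6 86.13068418170603 eff [-3.8200e-01 -4.3754e+01  4.3901e+01  1.1870e+00 -3.5000e-02 -2.0400e-01]
```

Emit:
move_arm:
  offset:
    - [0,0,0]
  twist:
    - [0,0,0.03]
  grip: [0.36]

```text
time: 17.75
ee_pos: [0.4811, -0.1514, 0.0943]
tcp_rot: [180.0, -0.0, 74.7]
wrist_force: [3.4, -0.4, 2.7]
opening: 0.0348
grasp_force: 70.1
```

```bash
python3 st.py
```

```text
17.75 [ 0.4811 -0.1514  0.0943] [ 1.7998e+02 -1.0000e-02  7.4680e+01] F [ 3.39 -0.39  2.7 ] T [-0.128 -0.494  0.247] op 0.0348 70.13956337192212 q6 87.84820376210612 eff [ -0.45  -43.752  43.737   1.314  -0.076  -0.205]
```

Emit:
move_arm:
  offset:
    - [0,0.03,0]
  twist:
    - [0,0,0.03]
  grip: [0.36]

```text
time: 17.85
ee_pos: [0.4811, -0.1514, 0.0943]
tcp_rot: [-180.0, -0.0, 73.0]
wrist_force: [1.0, -0.5, 3.9]
opening: 0.0346
grasp_force: 70.4
```

```bash
python3 st.py
```

```text
17.85 [ 0.4811 -0.1514  0.0943] [-1.7999e+02 -1.0000e-02  7.2960e+01] F [ 1.04 -0.53  3.9 ] T [-0.022 -0.045  0.305] op 0.0346 70.38404420381994 q6 89.56671988514356 eff [ -0.403 -43.329  44.097   0.319  -0.051  -0.209]
```

Emit:
move_arm:
  offset:
    - [0,0,0]
  twist:
    - [0,0,0.03]
  grip: [0.36]

```text
time: 17.95
ee_pos: [0.4812, -0.1515, 0.0943]
tcp_rot: [-180.0, -0.0, 71.2]
wrist_force: [1.9, -0.2, 2.6]
opening: 0.0343
grasp_force: 70.3
```

```bash
python3 st.py
```

```text
17.95 [ 0.4812 -0.1515  0.0943] [-1.7999e+02 -1.0000e-02  7.1240e+01] F [ 1.92 -0.23  2.63] T [ 0.022 -0.192  0.305] op 0.0343 70.3213159556617 q6 91.28872300083921 eff [ -0.458 -43.263  43.889   0.66   -0.092  -0.207]
```

Emit:
move_arm:
  offset:
    - [0,0,0]
  twist:
    - [0,0,0.03]
  grip: [0.36]

```text
time: 18.05
ee_pos: [0.4812, -0.1515, 0.0943]
tcp_rot: [180.0, -0.0, 69.5]
wrist_force: [2.3, 0.1, 4.1]
opening: 0.0344
grasp_force: 70.2
```

```bash
python3 st.py
```

```text
18.05 [ 0.4812 -0.1515  0.0943] [ 1.800e+02 -1.000e-02  6.952e+01] F [2.29 0.06 4.14] T [-0.004 -0.239  0.263] op 0.0344 70.24888419080526 q6 93.00279250038558 eff [ -0.501 -43.177  43.796   0.63   -0.12   -0.207]
```

Emit:
move_arm:
  offset:
    - [0,0.02,0]
  twist:
    - [0,0,0.03]
  grip: [0.36]

```text
time: 18.15
ee_pos: [0.4812, -0.1515, 0.0942]
tcp_rot: [-180.0, -0.0, 67.8]
wrist_force: [0.2, 0.3, 4.7]
opening: 0.0343
grasp_force: 70.6
```

```bash
python3 st.py
```

```text
18.15 [ 0.4812 -0.1515  0.0942] [-1.7998e+02 -1.0000e-02  6.7800e+01] F [0.19 0.32 4.67] T [0.19  0.133 0.245] op 0.0343 70.5546405853238 q6 94.72456483341938 eff [ -0.584 -42.736  43.995  -0.165  -0.172  -0.209]
```

Emit:
move_arm:
  offset:
    - [0,0,0]
  twist:
    - [0,0,0.03]
  grip: [0.36]

```text
time: 18.25
ee_pos: [0.4813, -0.1515, 0.0943]
tcp_rot: [-180.0, -0.0, 66.1]
wrist_force: [0.3, -0.2, 4.3]
opening: 0.0345
grasp_force: 70.5
```

```bash
python3 st.py
```

```text
18.25 [ 0.4813 -0.1515  0.0943] [-179.98   -0.     66.09] F [ 0.31 -0.23  4.34] T [0.167 0.002 0.278] op 0.0345 70.50264173725736 q6 96.44224409855794 eff [-5.9400e-01 -4.2683e+01  4.3861e+01  3.7000e-02 -1.7800e-01 -2.0900e-01]
```

Emit:
move_arm:
  offset:
    - [0,0,0]
  twist:
    - [0,0,0.03]
  grip: [0.36]

```text
time: 18.35
ee_pos: [0.4813, -0.1515, 0.0943]
tcp_rot: [-180.0, -0.0, 64.4]
wrist_force: [0.0, 0.1, 5.2]
opening: 0.0343
grasp_force: 70.4
```

```bash
python3 st.py
```

```text
18.35 [ 0.4813 -0.1515  0.0943] [-179.99   -0.     64.36] F [0.01 0.12 5.24] T [0.1   0.023 0.293] op 0.0343 70.42092601797776 q6 98.16028533847907 eff [ -0.572 -42.742  43.82    0.114  -0.174  -0.208]
```

Emit:
move_arm:
  offset:
    - [0,0,0]
  twist:
    - [0,0,0.03]
  grip: [0.36]

```text
time: 18.45
ee_pos: [0.4813, -0.1515, 0.0943]
tcp_rot: [-180.0, -0.0, 62.6]
wrist_force: [1.8, 1.0, 5.1]
opening: 0.0345
grasp_force: 70.4
```

```bash
python3 st.py
```

```text
18.45 [ 0.4813 -0.1515  0.0943] [-179.99   -0.     62.64] F [1.83 0.96 5.06] T [0.14  0.018 0.261] op 0.0345 70.40606350055896 q6 99.88045855311663 eff [ -0.569 -42.715  43.77    0.124  -0.18   -0.206]
```

Emit:
move_arm:
  offset:
    - [0,0,0]
  twist:
    - [0,0,0.03]
  grip: [0.36]

```text
time: 18.55
ee_pos: [0.4814, -0.1515, 0.0943]
tcp_rot: [-180.0, -0.0, 60.9]
wrist_force: [1.7, -0.2, 5.0]
opening: 0.0345
grasp_force: 70.4
```

```bash
python3 st.py
```

```text
18.55 [ 0.4814 -0.1515  0.0943] [-1.800e+02 -1.000e-02  6.092e+01] F [ 1.69 -0.17  5.04] T [ 0.184 -0.092  0.281] op 0.0345 70.42411891321535 q6 101.59879491960072 eff [ -0.558 -42.718  43.726   0.167  -0.18   -0.204]
```

Emit:
move_arm:
  offset:
    - [0,0,0]
  twist:
    - [0,0,0.03]
  grip: [0.36]

```text
time: 18.65
ee_pos: [0.4814, -0.1515, 0.0943]
tcp_rot: [180.0, -0.0, 59.2]
wrist_force: [0.7, 0.1, 5.0]
opening: 0.0343
grasp_force: 70.4
```

```bash
python3 st.py
```

```text
18.65 [ 0.4814 -0.1515  0.0943] [180.   -0.   59.2] F [0.65 0.09 4.99] T [ 0.143 -0.019  0.299] op 0.0343 70.44290853780694 q6 103.3201471863039 eff [ -0.54  -42.733  43.677   0.223  -0.175  -0.201]
```

Emit:
move_arm:
  offset:
    - [0,0,0]
  twist:
    - [0,0,0.03]
  grip: [0.36]

```text
time: 18.75
ee_pos: [0.4814, -0.1516, 0.0943]
tcp_rot: [180.0, -0.0, 57.5]
wrist_force: [1.0, 1.1, 4.7]
opening: 0.0345
grasp_force: 70.5
```

```bash
python3 st.py
```

```text
18.75 [ 0.4814 -0.1516  0.0943] [180.    -0.    57.49] F [1.01 1.09 4.69] T [ 0.115 -0.064  0.299] op 0.0345 70.4711961033172 q6 105.03757865515612 eff [ -0.53  -42.7    43.6     0.262  -0.174  -0.195]
```

Emit:
move_arm:
  offset:
    - [0,0,0]
  twist:
    - [0,0,0.03]
  grip: [0.36]

```text
time: 18.85
ee_pos: [0.4815, -0.1516, 0.0943]
tcp_rot: [180.0, -0.0, 55.8]
wrist_force: [1.5, 0.1, 5.1]
opening: 0.0346
grasp_force: 70.5
```

```bash
python3 st.py
```

```text
18.85 [ 0.4815 -0.1516  0.0943] [179.99  -0.    55.77] F [1.54 0.1  5.09] T [ 0.132 -0.066  0.363] op 0.0346 70.48610994766932 q6 106.75606171125577 eff [ -0.504 -42.726  43.552   0.334  -0.162  -0.184]
```

Emit:
move_arm:
  offset:
    - [0,0,0]
  twist:
    - [0,0,0.03]
  grip: [0.36]

```text
time: 18.95
ee_pos: [0.4815, -0.1516, 0.0943]
tcp_rot: [180.0, -0.0, 54.0]
wrist_force: [1.8, 0.5, 4.8]
opening: 0.034
grasp_force: 70.5
```

```bash
python3 st.py
```

```text
18.95 [ 0.4815 -0.1516  0.0943] [179.99  -0.    54.05] F [1.81 0.54 4.77] T [ 0.074 -0.153  0.334] op 0.034 70.5007683216536 q6 108.47436301224317 eff [ -0.488 -42.697  43.454   0.401  -0.152  -0.171]
```

Emit:
move_arm:
  offset:
    - [0,0,0]
  twist:
    - [0,0,0.03]
  grip: [0.36]

```text
time: 19.05
ee_pos: [0.4815, -0.1516, 0.0943]
tcp_rot: [180.0, -0.0, 52.3]
wrist_force: [1.8, 0.3, 5.1]
opening: 0.034
grasp_force: 70.5
```

```bash
python3 st.py
```

```text
19.05 [ 0.4815 -0.1516  0.0943] [179.98  -0.    52.33] F [1.77 0.25 5.06] T [ 0.026 -0.18   0.332] op 0.034 70.49426790646976 q6 110.19357733691045 eff [ -0.459 -42.693  43.355   0.494  -0.135  -0.152]
```

Emit:
move_arm:
  offset:
    - [0,0,0]
  twist:
    - [0,0,0.03]
  grip: [0.36]

```text
time: 19.15
ee_pos: [0.4815, -0.1516, 0.0943]
tcp_rot: [180.0, -0.0, 50.6]
wrist_force: [1.8, -0.0, 5.4]
opening: 0.0343
grasp_force: 70.5
```

```bash
python3 st.py
```

```text
19.15 [ 0.4815 -0.1516  0.0943] [179.98  -0.    50.61] F [ 1.77 -0.01  5.36] T [ 0.04  -0.251  0.353] op 0.0343 70.4863902607758 q6 111.9108693210691 eff [ -0.423 -42.661  43.2     0.618  -0.11   -0.132]
```

Emit:
move_arm:
  offset:
    - [0,0,0]
  twist:
    - [0,0,0.03]
  grip: [0.36]

```text
time: 19.25
ee_pos: [0.4816, -0.1516, 0.0943]
tcp_rot: [180.0, -0.0, 48.9]
wrist_force: [1.7, -1.0, 5.4]
opening: 0.0345
grasp_force: 70.5
```

```bash
python3 st.py
```

```text
19.25 [ 0.4816 -0.1516  0.0943] [ 1.7998e+02 -1.0000e-02  4.8890e+01] F [ 1.72 -0.99  5.4 ] T [ 0.02  -0.278  0.455] op 0.0345 70.46829989471007 q6 113.63158107896524 eff [ -0.372 -42.649  43.044   0.763  -0.077  -0.108]
```

Emit:
move_arm:
  offset:
    - [0,0,0]
  twist:
    - [0,0,0.03]
  grip: [0.36]

```text
time: 19.35
ee_pos: [0.4816, -0.1517, 0.0943]
tcp_rot: [180.0, -0.0, 47.2]
wrist_force: [3.1, 0.3, 4.1]
opening: 0.0341
grasp_force: 70.4
```

```bash
python3 st.py
```

```text
19.35 [ 0.4816 -0.1517  0.0943] [ 1.7998e+02 -1.0000e-02  4.7170e+01] F [3.11 0.29 4.09] T [-0.061 -0.343  0.384] op 0.0341 70.44457988144131 q6 115.34753351231012 eff [-3.1200e-01 -4.2646e+01  4.2868e+01  9.3900e-01 -3.4000e-02 -8.0000e-02]
```

Emit:
move_arm:
  offset:
    - [0,0,0]
  twist:
    - [0,0,0.03]
  grip: [0.36]

```text
time: 19.45
ee_pos: [0.4816, -0.1517, 0.0943]
tcp_rot: [180.0, -0.0, 45.5]
wrist_force: [2.6, -1.1, 4.6]
opening: 0.0343
grasp_force: 70.4
```

```bash
python3 st.py
```

```text
19.45 [ 0.4816 -0.1517  0.0943] [ 1.7997e+02 -1.0000e-02  4.5460e+01] F [ 2.59 -1.05  4.6 ] T [-0.098 -0.427  0.435] op 0.0343 70.41356727582752 q6 117.06437557508987 eff [-2.3700e-01 -4.2656e+01  4.2682e+01  1.1390e+00  1.8000e-02 -4.9000e-02]
```

Emit:
move_arm:
  offset:
    - [0,0,0]
  twist:
    - [0,0,0.03]
  grip: [0.36]

```text
time: 19.55
ee_pos: [0.4816, -0.1517, 0.0943]
tcp_rot: [180.0, -0.0, 43.7]
wrist_force: [4.1, -1.2, 5.0]
opening: 0.0345
grasp_force: 70.4
```

```bash
python3 st.py
```

```text
19.55 [ 0.4816 -0.1517  0.0943] [ 1.7997e+02 -1.0000e-02  4.3740e+01] F [ 4.07 -1.2   4.98] T [-0.223 -0.507  0.472] op 0.0345 70.37796910168254 q6 118.78427814627305 eff [-1.5000e-01 -4.2676e+01  4.2485e+01  1.3620e+00  7.9000e-02 -1.5000e-02]
```

Emit:
move_arm:
  offset:
    - [0,0,0]
  twist:
    - [0,0,0.03]
  grip: [0.36]

```text
time: 19.65
ee_pos: [0.4817, -0.1517, 0.0943]
tcp_rot: [180.0, -0.0, 42.0]
wrist_force: [4.0, -2.1, 4.8]
opening: 0.0343
grasp_force: 70.3
```

```bash
python3 st.py
```

```text
19.65 [ 0.4817 -0.1517  0.0943] [ 1.7996e+02 -1.0000e-02  4.2020e+01] F [ 3.97 -2.07  4.83] T [-0.318 -0.629  0.512] op 0.0343 70.3391951759113 q6 120.50054060294934 eff [-4.7000e-02 -4.2709e+01  4.2279e+01  1.6080e+00  1.5000e-01  2.1000e-02]
```

Emit:
move_arm:
  offset:
    - [0,0,0]
    - [0,0,0]
    - [0,0,0]
    - [0,0,0]
    - [0,0,0]
  twist:
    - [0,0,0]
    - [0,0,0]
    - [0,0,0]
    - [0,0,0]
    - [0,0,0]
  grip: [0.36,0.45,0.55,0.65,0.65]

```text
time: 20.15
ee_pos: [0.481, -0.1514, 0.0938]
tcp_rot: [-179.9, 0.0, 42.2]
wrist_force: [0.6, 0.6, -0.3]
opening: 0.0553
grasp_force: 0.0
```

Emit:
move_arm:
  offset:
    - [0,0,-1]
    - [0,0,-2]
    - [0,0,-4]
    - [0,0,-4]
    - [0,0,-4]
  twist:
    - [0,0,0]
    - [0,0,0]
    - [0,0,0]
    - [0,0,0]
    - [0,0,0]
  grip: [0.65,0.65,0.65,0.65,0.65]

```text
time: 20.65
ee_pos: [0.4811, -0.1515, 0.2465]
tcp_rot: [180.0, -0.0, 42.2]
wrist_force: [0.7, -0.4, 0.4]
opening: 0.0556
grasp_force: 0.0
```

Emit:
move_arm:
  offset:
    - [0,0,0]
    - [0,0,0]
    - [0,0,0]
  twist:
    - [0,0,0]
    - [0,0,0]
    - [0,0,0]
  grip: [0.65,0.65,0.65]

```text
time: 20.95
ee_pos: [0.4811, -0.1515, 0.2435]
tcp_rot: [-179.9, 0.0, 42.2]
wrist_force: [-1.0, 0.2, -0.5]
opening: 0.0552
grasp_force: 0.0
```

```bash
python3 st.py; python3 - <<'E'
from workcell import viewer
import cv2
p=viewer.camera("side")
cv2.imwrite("pics/end.png",cv2.resize(p["color"][190:320,255:365,::-1],None,fx=4.5,fy=4.5,interpolation=3))
E
```

```text
20.95 [ 0.4811 -0.1515  0.2435] [-1.7994e+02  3.0000e-02  4.2160e+01] F [-0.96  0.21 -0.55] T [ 0.007 -0.001 -0.009] op 0.0552 0.0 q6 120.36612436597585 eff [ 1.0000e-03 -4.6272e+01  4.7986e+01  6.1000e-02  0.0000e+00  0.0000e+00]
```

View pics/end.png

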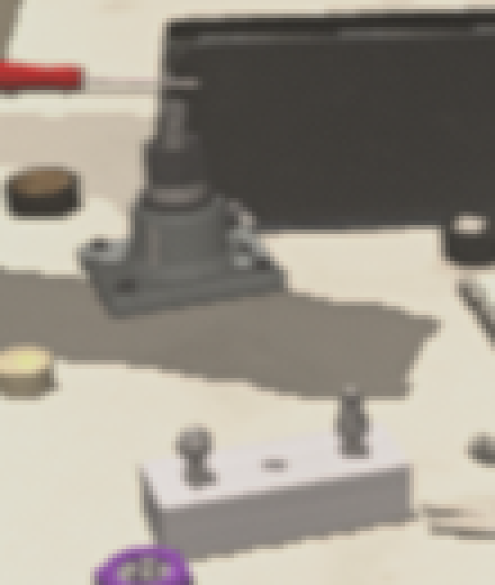

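The burr stands upright in the grey chuck at (177,115) in the crop. The ball and cone are still in the block, and the middle hole at (275,463) is empty. I hand in.

```bash
python3 -c "
from workcell import bot
print(bot.job_done())"
```

```text
the job is handed in; nothing more can be done
None
```

The cylindrical burr is home on the backstop of the grey chuck (pushed with about 13 N), the nut is tightened to about 0.23 N m above its running torque, and the ball and cone burrs are still in the block; the job was handed in at about 21 s.

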